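# Put the price-card stand away and snap the slide-top box shut

### The job

Slide the box's lid further open, without pulling it out of its grooves, and stand the orange price-card stand upright in the empty bay of the box. Then slide the lid fully home, pushing it firmly over the small sprung ridge until it touches the end of the box, and let go. Do not shift or tip the jam jar, the tongs or the tray of rolls.

Things in the scene. Friction and masses are not known exactly. Their poses are not given: they have to be found in the camera images.
- tag_box: White slide-top box fixed to the counter, 156 (x) by 230 (y) by 72 mm high; origin: centre of its underside. The lid runs in grooves along its long sides: it opens towards the box's -y and closes towards +y, where it stops against the end wall's inner face (y = +107 mm). Floor 5 mm thick, inside width 124 mm. Low divider (to z = 50 mm) at y = -8; blue stands are stored on its -y side.
- bay (a point): Centre of the floor of the empty bay, the box's +y half, 5 mm above the counter; axes as the box. The bay is 124 (x) by 112 (y) mm and 55 mm deep under the lid.
- ridge_at (a point): Top of the brass sprung ridge just inside the box's low -y end, 59 mm high, 60 mm long. A bar under the lid rides over it in the last 21 mm of closing: a push of about 5 to 9 N is needed from 21 to 10 mm before home, then the ridge helps the lid home.
- lid: Loose pale wooden lid, 141 by 214 mm, 13.5 mm thick, 0.2 kg, in the grooves with 1.5 mm play; origin: centre of its underside, axes as the box. In the box's frame it lies at (0, 0, 60) mm when fully home, at y = -25 to -55 at the start; at y = -110 it uncovers the whole bay and still holds firmly; beyond -150 it may tip out. Slides with about 1 N away from the ridge.
- lid_handle (a point): Centre of the dark bar handle standing on the lid's middle: 70 mm long along the lid's x, 12 mm wide along y (the sliding direction), 28 mm high; this point is 14 mm above the lid's top face, 87.5 mm above the counter, straight above the lid's origin.
- card_stand: Price-card stand, 60 g: white foot 30 (x) by 60 (y) by 8 mm, and on its middle an orange upright slab 10 mm thick (x), 60 mm wide (y), up to 46 mm above the foot's underside, with a blank white card on each side. Origin: centre of its underside. Standing on the counter at the start, to the left or right of the box.
- jam_jar: Bystander: amber glass jar with a red cap, 64 mm across, 85 mm high, standing on the other side of the box from the card stand; origin: centre of its underside.
- tongs: Bystander: steel serving tongs with black tips lying on the counter, about 200 by 50 by 14 mm, long axis x; origin: under their middle.
- roll_tray: Bystander: white tray 140 (x) by 300 (y) mm with four bread rolls, about 56 mm high, fixed, beyond the box; origin: centre of its underside.
Not all that is in view belongs to the job. Of the things that look like the card_stand, the largest one is meant.

How it is judged:
By the outcome, as a careful person would: the job done as asked, in the order asked, and still so for the second after the job is handed in, with the robot touching nothing.
It also fails if it takes over 72 s, if anything falls off the work surface, if the arm or the gripper's body presses on something with over 40 N, if the wrist force passes 120 N, or if a joint passes its speed limit or range.

### The arm

A 7-joint arm with a two-finger parallel gripper is mounted at the origin on the work surface. World frame = base frame: x ahead of the robot, y to its left, z up, the work surface at z = 0. Lengths are in mm, angles in rad, forces in N, time in s.
With the tool pointing down it reaches from about 400 to 850 mm from the base axis. Payload 4.4 kg.
Tool frame: the origin (TCP) lies midway between the tips of the shut fingers; the grasp point (between the pads) lies 19 mm behind it; z points along the fingers, y is the line along which they close (so a half turn about z gives the same grasp; the last joint's range is limited). The gripper opens to 94 mm and grips with 3 to 60 N. Pads are 16 mm wide; open, the fingers measure 119 mm over their backs; the gripper's body (75 mm by 177 mm) begins 78 mm behind the grasp point.
Start: joints at [-1.396, 0.628, 0.038, 1.517, -0.027, 0.996, -0.02], TCP at [154.985, 631.267, 205.478] pointing down, gripper open.
Joint ranges: [-3.06, 3.06], [-0.37, 2.12], [-1.25, 1.32], [0.18, 2.47], [-1.1, 4.24], [0.23, 1.98], [-2.94, 2.94]. Speed limits (rad/s): [2.57, 2.57, 3.14, 3.14, 3.14, 3.14, 3.14].

### API

Orientations are given as [roll, pitch, yaw] about the fixed x, y, z axes, in that order (R = Rz(yaw) Ry(pitch) Rx(roll)).
In Python, from station import manip gives the robot as it stands.
- The arm moves only by the tool send_rows, never from a script. Its argument "series" is text: rows parted by semicolons, each of 7 numbers parted by spaces: the opening, from -1 (shut) to 1 (fully open), then the shift along the tool's x, y, z in mm, then the turn, a rotation vector about the tool's x, y, z in rad. A call has 1 to 20 rows; each row is the pose to reach, as a shift and turn from the pose commanded when the call began, along the tool's axes at that moment; what a row does not reach only later rows make up. A row lasts 1/10 s, in which the tool goes at most 50 mm and 8.59 degrees, less where a joint would pass 70% of its speed; a pose out of reach is approached as far as the arm can. A call with a gripper value outside its range is refused whole. The fingers move at their own pace and stop on an object; the grip force is fixed at half the most. Time passes only in rows, so rows that repeat a pose let the fingers close. It gives the time, the measured TCP pose, the force, the opening and the grip force at its end, in the units of the state.
- manip.get_obs(): the state, without advancing time (a new reading comes with each control period).
- manip.read_camera(name): name is "side" or "top"; returns the picture (384x512x3 uint8, red, green, blue); there is no depth.
- manip.camera_info(name): a dict with "K" (3x3 intrinsics, pixels), "pose" (4x4, takes a point from camera to world coordinates). Camera axes: x right, y down, z forward; pixel columns grow to the right and rows downward; lengths in mm; the calibration is good to about 2 mm. A picture is of the moment at which its call begins. camera_info takes no time and is no camera call.
- manip.job_done(): hands the job in; it is judged then, once.
The state is a dict: "t": time; "joints": joint angles; "qvel": joint speeds; "tau": joint torques, N m; "position": TCP position; "tool_rot": TCP orientation; "wrist_force": force on the tool from outside, world axes, zero at the start; "torque": the same for the moment, N m; "grip_width": opening from 0.0 (shut) to 1.0 (fully open); "grip_force": force on a finger pad.
Only numpy, scipy, OpenCV 4.12 (cv2) and the standard library are available. Lean on these libraries where they do the work, as an engineer would, in place of code of your own. Each camera call takes 0.05 s, during which the arm holds its last target. There are 200 camera calls.

## Working session

There is one attempt and no reset: what is moved stays moved. The work goes in short steps, Python scripts to look and compute and a tool call to move; the robot and the scene stay as the last step left them, time stands still between calls to the robot, and variables do not carry over. Pictures are saved under pics/ and viewed, at most 10 in all, crops included, and the job is handed in when it is done.

Besides the shell and the picture viewer there is one more tool, called after "Request:" as a command line: name --argument value ..., lists and objects as JSON in quotes. send_rows: Moves the arm, as the interface text tells. Its arguments: {"type":"object","properties":{"series":{"type":"string"}},"required":["series"]}

```bash
mkdir -p pics; python3 - <<'E'
from station import manip
import cv2,numpy as np
np.set_printoptions(precision=4,suppress=True)
for n in("side","top"):
    im=manip.read_camera(n);cv2.imwrite(f"pics/{n}0.png",im[:,:,::-1])
    c=manip.camera_info(n);print(n,np.array(c["K"]).tolist());print(np.array(c["pose"]))
print(manip.get_obs())
E
```

```text
side [[421.9843358248037, 0.0, 253.0555424685089], [0.0, 421.9843358248037, 195.45976120941685], [0.0, 0.0, 1.0]]
[[   0.9378   -0.265     0.2244  346.2765]
 [  -0.3473   -0.7143    0.6076 -652.5808]
 [  -0.0007   -0.6477   -0.7619  908.0236]
 [   0.        0.        0.        1.    ]]
top [[473.0092797532338, 0.0, 256.89207852987914], [0.0, 473.0092797532338, 199.40249584471957], [0.0, 0.0, 1.0]]
[[   0.0009   -0.9972    0.0749  488.0873]
 [  -0.9997    0.0009    0.0237  -14.6096]
 [  -0.0237   -0.0749   -0.9969 1443.3735]
 [   0.        0.        0.        1.    ]]
{'t': 0.1, 'joints': array([-1.3958,  0.6292,  0.0385,  1.5182, -0.027 ,  0.9963, -0.02  ]), 'qvel': array([ 0.0012, -0.0022, -0.0005, -0.0027, -0.0001,  0.0012,  0.0006]), 'tau': array([  0.0016, -55.0781,   1.1469, -18.7112,  -0.0522,   0.0193,
         0.0001]), 'position': array([154.8672, 630.6791, 204.6709]), 'tool_rot': array([-3.1399,  0.    ,  2.9008]), 'wrist_force': array([-0.1455, -0.0854, -0.4213]), 'torque': array([ 0.021 , -0.0177, -0.0207]), 'grip_force': 0.0, 'grip_width': 0.9987943018606438}
```

View pics/top0.png

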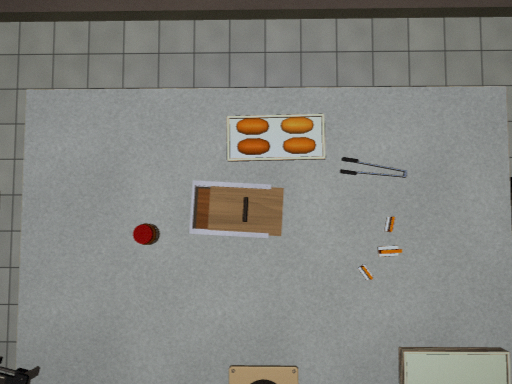

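View pics/side0.png

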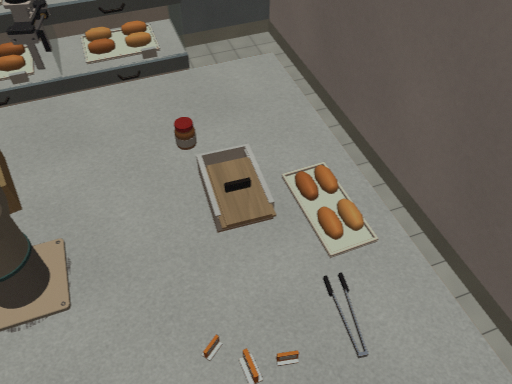

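In the top view the box's +y (end wall) is on the left at (190,210), with the handle at (245,209), the jar at (146,234), the tongs at (375,168) and the tray at (276,137). The side view agrees.
Card-stand candidates in the top view are (390,224), (390,251) and (366,272). In the side view they are (287,356), (250,365) and (212,347). (390,251) is the longest, so I choose it and check it in a close crop.

```bash
cat > h.py <<'E'
from station import manip
import cv2,numpy as np
np.set_printoptions(precision=3,suppress=True)
def ray(n,u,z):
    c=manip.camera_info(n);P=np.array(c["pose"]);d=P[:3,:3]@np.linalg.solve(np.array(c["K"]),[u[0],u[1],1])
    return P[:3,3]+d*(z-P[2,3])/d[2]
def tri(p1,p2):
    A=np.zeros((3,3));b=np.zeros(3)
    for n,u in(("top",p1),("side",p2)):
        c=manip.camera_info(n);P=np.array(c["pose"]);d=P[:3,:3]@np.linalg.solve(np.array(c["K"]),[u[0],u[1],1]);d/=np.linalg.norm(d)
        M=np.eye(3)-np.outer(d,d);A+=M;b+=M@P[:3,3]
    return np.linalg.solve(A,b)
def grab(n): return manip.read_camera(n)
def rects(m,x0,y0,x1,y1,amin=8):
    k=np.zeros(m.shape,np.uint8);k[y0:y1,x0:x1]=m[y0:y1,x0:x1]
    cs,_=cv2.findContours(k,cv2.RETR_EXTERNAL,cv2.CHAIN_APPROX_NONE)
    out=[]
    for c in cs:
        f=np.zeros_like(k);cv2.drawContours(f,[c],-1,1,-1);f&=k
        ys,xs=np.nonzero(f)
        if len(xs)>=amin:
            w,v=np.linalg.eigh(np.cov(xs,ys));out.append((len(xs),np.array([xs.mean(),ys.mean()]),v[:,1],np.sqrt(12*w[::-1])))
    return out
def orange(im):
    h=cv2.cvtColor(im,cv2.COLOR_RGB2HSV);return ((h[...,0]<20)&(h[...,1]>150)&(h[...,2]>90)).astype(np.uint8)
E
python3 - <<'E'
from h import *
t=cv2.imread("pics/top0.png")[:,:,::-1].copy();s=cv2.imread("pics/side0.png")[:,:,::-1].copy()
for n,im,w in(("top",t,(350,205,415,290)),("side",s,(195,325,310,384))):
    for a,c,d,L in rects(orange(im),*w):
        e=[ray(n,c+d*L[0]/2*k,46 if n=="top" else 30) for k in(-1,1)];v=e[1]-e[0]
        print(n,a,c,L,ray(n,c,46 if n=="top" else 30),"yaw",np.arctan2(v[1],v[0]),"len",np.linalg.norm(v))
g=cv2.cvtColor(t,cv2.COLOR_RGB2GRAY)
for a,c,d,L in rects((g<60).astype(np.uint8),225,185,275,232):
    e=[ray("top",c+d*L[0]/2*k,101.5) for k in(-1,1)];v=e[1]-e[0]
    print("handle",a,c,L,ray("top",c,101.5),np.arctan2(v[1],v[0]),np.linalg.norm(v))
A=cv2.resize(t[170:250,175:295],None,fx=5,fy=5,interpolation=cv2.INTER_CUBIC)
B=cv2.resize(t[205:290,350:415],None,fx=3,fy=3,interpolation=cv2.INTER_CUBIC);C=cv2.resize(s[325:384,195:310],None,fx=5,fy=5)[:180,:405]
o=np.zeros((600,800,3),np.uint8);o[:400,:600]=A;o[:255,605:800]=B;
o[400:600,:400]=cv2.resize(s[325:384,195:313],(400,200));cv2.imwrite("pics/crop0.png",o[:,:,::-1])
E
```

```text
top 41 [366.732 272.22 ] [15.402  2.701] [ 380.065 -301.698   46.   ] yaw -2.5034944875374094 len 44.13719805998186
top 69 [391.174 250.942] [21.767  3.383] [ 441.85  -373.707   46.   ] yaw 1.6238285392285916 len 63.22028242437237
top 40 [391.5 224. ] [15.14  2.66] [ 520.43  -376.248   46.   ] yaw 2.928522394619813 len 44.51770943255465
side 74 [287.  353.5] [21.16   3.505] [ 521.646 -379.727   30.   ] yaw 2.940567206816548 len 44.16995019829825
side 129 [249.953 362.76 ] [31.173  4.432] [ 443.236 -370.75    30.   ] yaw -1.5136860188690744 len 62.83102158143009
side 66 [210.5   344.091] [21.727  3.129] [ 378.682 -305.749   30.   ] yaw -2.5093335424483043 len 44.58601187160654
handle 107 [245.112 209.196] [24.498  4.285] [561.045  50.765 101.5  ] 3.0912663635887423 69.7232458271254
```

View pics/crop0.png

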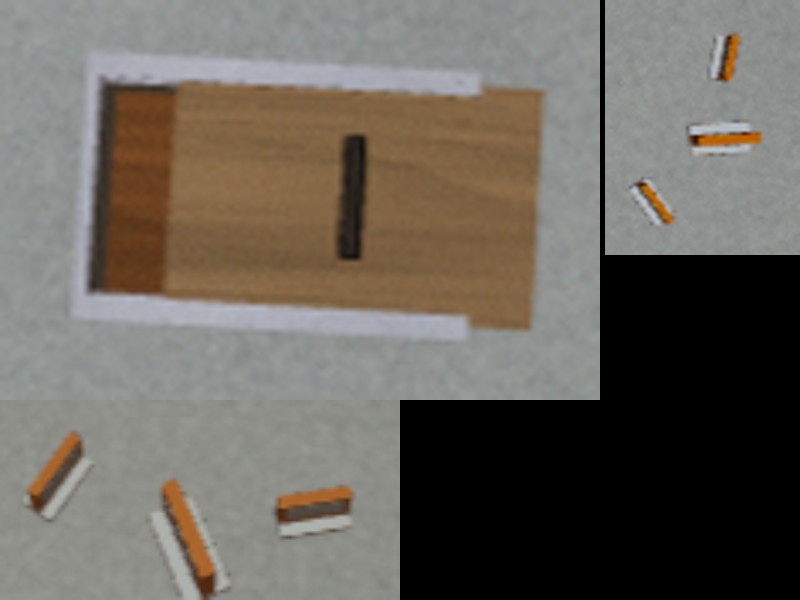

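The crop confirms (390,251) as the largest stand: its slab is about 63 mm, against 44 mm for the other two. It stands upright on its foot. Next I measure the box and plan the moves.

```bash
cat >> h.py <<'E'
from scipy.spatial.transform import Rotation as Ro
def rel(x,y,z,yaw,start=None,syaw=None):
    """shift and turn (tool axes) from present pose to tool-down pose"""
    o=manip.get_obs();R=Ro.from_euler("xyz",o["tool_rot"]);T=Ro.from_euler("xyz",[np.pi,0,yaw])
    return R.inv().apply(np.array([x,y,z])-o["position"]),(R.inv()*T).as_rotvec()
E
python3 - <<'E'
from h import *
C={k:(np.array(p)+.5)/5-.5+[175,170] for k,p in dict(LT=(92,53),LB=(73,318),RT=(480,73),RB=(466,340)).items()}
W={k:ray("top",p,72) for k,p in C.items()}
for k in W:print(k,W[k])
print("widths",np.linalg.norm(W["LT"]-W["LB"]),np.linalg.norm(W["LT"]-W["RT"]),np.linalg.norm(W["LB"]-W["RB"]))
h=np.array([561.0,50.8])
ex=(W["LT"]-W["LB"]+W["RT"]-W["RB"])[:2];ey=(W["LT"]-W["RT"]+W["LB"]-W["RB"])[:2]
print("yaw",np.arctan2(ex[1],ex[0]),np.arctan2(-ey[0],ey[1]))
yaw=-.052;R=np.array([[np.cos(yaw),-np.sin(yaw)],[np.sin(yaw),np.cos(yaw)]])
m=(W["LT"]+W["LB"])[:2]/2; c=m-R@[0,115];print("centre",c,sum(W.values())/4,"lid in box",R.T@(h-c))
for n,p in dict(lid=(0,-110),bay=(0,51)).items():print(n,c+R@p)
print(rel(561,51,140,np.pi-.05)); print(rel(561,51,77,np.pi-.05))
E
```

```text
LT [647.676 205.079  72.   ]
LB [492.954 214.438  72.   ]
RT [635.532 -21.915  72.   ]
RB [480.457 -13.63   72.   ]
widths 155.00531295245693 227.31905324680827 228.4103308660079
yaw -0.05689159840400126 -0.05409693851813274
centre [564.338  94.914] [564.155  95.993  72.   ] lid in box [ -1.04  -44.228]
lid [558.62  -14.937]
bay [566.989 145.845]
(array([-532.673, -465.969,   65.469]), array([-0.002, -0.   , -0.191]))
(array([-532.671, -465.864,  128.469]), array([-0.002, -0.   , -0.191]))
```

Request:
send_rows --series "1 -533 -466 65 0 0 -0.191;1 -533 -466 65 0 0 -0.191;1 -533 -466 65 0 0 -0.191;1 -533 -466 65 0 0 -0.191;1 -533 -466 65 0 0 -0.191;1 -533 -466 65 0 0 -0.191;1 -533 -466 65 0 0 -0.191;1 -533 -466 65 0 0 -0.191;1 -533 -466 65 0 0 -0.191;1 -533 -466 65 0 0 -0.191;1 -533 -466 65 0 0 -0.191;1 -533 -466 65 0 0 -0.191;1 -533 -466 65 0 0 -0.191;1 -533 -466 65 0 0 -0.191;1 -533 -466 65 0 0 -0.191;1 -533 -466 65 0 0 -0.191;1 -533 -466 65 0 0 -0.191;1 -533 -466 65 0 0 -0.191;1 -533 -466 65 0 0 -0.191;1 -533 -466 65 0 0 -0.191"

```text
t: 2.1
position: [561.1, 53.0, 140.7]
tool_rot: [3.141, 0.0, 3.094]
wrist_force: [0.5, -0.0, 0.0]
grip_width: 1.002
grip_force: 0.0
```

```bash
python3 - <<'E'
from h import *
print(rel(561,51,77,np.pi-.053))
E
```

```text
(array([-0.044, -2.063, 63.711]), array([0.   , 0.   , 0.005]))
```

Request:
send_rows --series "1 0 -1 40 0 0 0;1 0 -1 55 0 0 0;1 0 -1 63 0 0 0;1 0 -1 63 0 0 0;1 0 -1 63 0 0 0;-1 0 -1 63 0 0 0;-1 0 -1 63 0 0 0;-1 0 -1 63 0 0 0;-1 0 -1 63 0 0 0;-1 0 -1 63 0 0 0;-1 0 -1 63 0 0 0;-1 0 -1 63 0 0 0;-1 0 -1 63 0 0 0"

```text
t: 3.4
position: [561.4, 50.6, 77.4]
tool_rot: [-3.142, -0.0, 3.092]
wrist_force: [0.1, -0.7, 0.5]
grip_width: 0.359
grip_force: 0.0
```

```bash
python3 - <<'E'
from h import *
o=manip.get_obs();print(o["position"],o["grip_width"],o["torque"])
E
```

```text
[561.382  50.566  77.417] 0.3587172091613822 [ 0.025 -0.043 -0.024]
```

Fingers are still closing. Wait a little more, then slide along tool -y by 66 mm (to lid y ≈ -110).

Request:
send_rows --series "-1 0 0 0 0 0 0;-1 0 0 0 0 0 0;-1 0 0 0 0 0 0;-1 0 0 0 0 0 0;-1 0 0 0 0 0 0;-1 0 0 0 0 0 0;-1 0 0 0 0 0 0;-1 0 0 0 0 0 0"

```text
t: 4.2
position: [561.4, 50.6, 77.4]
tool_rot: [3.142, -0.0, 3.092]
wrist_force: [0.6, 0.5, -0.1]
grip_width: 0.123
grip_force: 30.0
```

Request:
send_rows --series "-1 0 -8 0 0 0 0;-1 0 -16 0 0 0 0;-1 0 -24 0 0 0 0;-1 0 -32 0 0 0 0;-1 0 -40 0 0 0 0;-1 0 -48 0 0 0 0;-1 0 -55 0 0 0 0;-1 0 -61 0 0 0 0;-1 0 -65 0 0 0 0;-1 0 -67 0 0 0 0;-1 0 -67 0 0 0 0;-1 0 -67 0 0 0 0;-1 0 -67 0 0 0 0"

```text
t: 5.5
position: [558.1, -16.3, 77.4]
tool_rot: [-3.141, -0.0, 3.092]
wrist_force: [0.4, -0.3, -0.4]
grip_width: 0.124
grip_force: 30.0
```

Request:
send_rows --series "0 0 0 0 0 0 0;0 0 0 0 0 0 0;0 0 0 0 0 0 0;0 0 0 0 0 0 0;0 0 0 0 0 0 0;0 0 0 -30 0 0 0;0 0 0 -75 0 0 0;0 0 0 -75 0 0 0;0 0 0 -75 0 0 0"

```text
t: 6.4
position: [558.7, -16.3, 153.4]
tool_rot: [3.141, 0.002, 3.092]
wrist_force: [-0.3, -0.5, -0.7]
grip_width: 0.5
grip_force: 0.0
```

```bash
python3 - <<'E'
from h import *
t=grab("top");cv2.imwrite("pics/top1.png",t[:,:,::-1]);s=grab("side")
for n,im,w in(("top",t,(375,240,415,262)),("side",s,(235,340,268,384))):
    for a,c,d,L in rects(orange(im),*w):print(n,a,c,L,ray(n,c,46 if n=="top" else 30))
o=manip.get_obs();print(o["position"],o["grip_width"])
print(rel(442.3,-374,150,1.626))
E
```

```text
top 69 [391.174 250.942] [21.767  3.383] [ 441.85  -373.707   46.   ]
side 129 [250.016 362.922] [31.375  4.47 ] [ 443.243 -371.101   30.   ]
[557.141 -16.285 151.539] 0.496928312645681
(array([  96.915, -362.981,    1.753]), array([-0.001, -0.001,  1.466]))
```

Request:
send_rows --series "0 97 -363 0 0 0 1.466;0 97 -363 0 0 0 1.466;0 97 -363 0 0 0 1.466;0 97 -363 0 0 0 1.466;0 97 -363 0 0 0 1.466;0 97 -363 0 0 0 1.466;0 97 -363 0 0 0 1.466;0 97 -363 0 0 0 1.466;0 97 -363 0 0 0 1.466;0 97 -363 0 0 0 1.466;0 97 -363 0 0 0 1.466;0 97 -363 0 0 0 1.466;0 97 -363 0 0 0 1.466;0 97 -363 0 0 0 1.466"

```text
t: 7.9
position: [443.1, -373.8, 152.3]
tool_rot: [-3.141, -0.0, 1.627]
wrist_force: [-0.3, -0.5, 0.5]
grip_width: 0.504
grip_force: 0.0
```

```bash
python3 - <<'E'
from h import *
print(rel(442.3,-374,14,1.626))
E
```

```text
(array([ -0.188,  -0.721, 138.258]), array([-0.   , -0.   ,  0.001]))
```

Request:
send_rows --series "0 0 -0.7 40 0 0 0;0 0 -0.7 80 0 0 0;0 0 -0.7 105 0 0 0;0 0 -0.7 122 0 0 0;0 0 -0.7 132 0 0 0;0 0 -0.7 138 0 0 0;0 0 -0.7 138 0 0 0;0 0 -0.7 138 0 0 0;-1 0 -0.7 138 0 0 0;-1 0 -0.7 138 0 0 0;-1 0 -0.7 138 0 0 0;-1 0 -0.7 138 0 0 0;-1 0 -0.7 138 0 0 0;-1 0 -0.7 138 0 0 0;-1 0 -0.7 138 0 0 0;-1 0 -0.7 138 0 0 0;-1 0 -0.7 138 0 0 0"

```text
t: 9.6
position: [442.5, -374.1, 14.5]
tool_rot: [3.141, -0.0, 1.626]
wrist_force: [-0.0, 1.1, 2.3]
grip_width: 0.099
grip_force: 30.0
```

```bash
python3 - <<'E'
from h import *
o=manip.get_obs();print(o["position"],o["grip_width"],o["grip_force"],o["wrist_force"])
E
```

```text
[ 442.501 -374.062   14.536] 0.0994418199739794 29.99965399503708 [-0.043  1.148  2.268]
```

Request:
send_rows --series "-1 0 0 -5 0 0 0;-1 0 0 -20 0 0 0;-1 0 0 -50 0 0 0;-1 0 0 -90 0 0 0;-1 0 0 -130 0 0 0;-1 0 0 -160 0 0 0;-1 0 0 -160 0 0 0;-1 0 0 -160 0 0 0"

```text
t: 10.4
position: [442.6, -374.1, 175.6]
tool_rot: [3.14, 0.001, 1.626]
wrist_force: [-0.3, 0.7, -1.0]
grip_width: 0.105
grip_force: 30.0
```

```bash
python3 - <<'E'
from h import *
o=manip.get_obs();print(o["position"],o["grip_width"])
print(rel(566.9,146.5,174,np.pi/2-.053))
t=cv2.imread("pics/top1.png")[:,:,::-1].copy();s=grab("side")
a=np.zeros((600,800,3),np.uint8)
a[:300,:450]=cv2.resize(t[170:250,180:300],(450,300));a[300:600,:360]=cv2.resize(s[120:240,180:324],(360,300));
a[:600,460:800]=cv2.resize(s[234:384,180:265],(340,600));cv2.imwrite("pics/lift.png",a[:,:,::-1])
E
```

```text
[ 442.639 -374.077  175.611] 0.1049347125470472
(array([512.951, 152.717,   1.384]), array([0.002, 0.001, 0.108]))
```

View pics/lift.png

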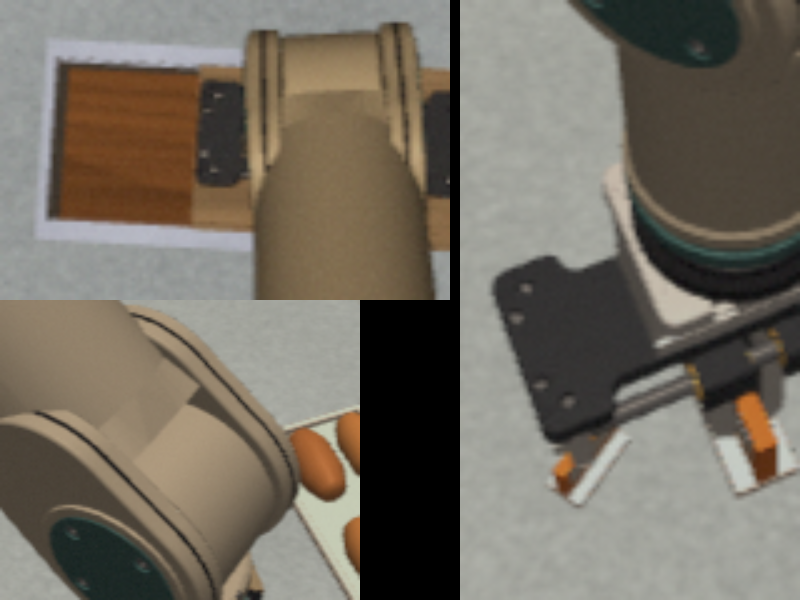

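The bay is open and the stand is held upright. Carry it over the bay.

Request:
send_rows --series "-1 20 6 0 0 0 0.005;-1 55 16 0 0 0 0.01;-1 95 28 0 0 0 0.02;-1 135 40 0 0 0 0.03;-1 175 52 0 0 0 0.04;-1 215 64 0 0 0 0.05;-1 255 76 0 0 0 0.06;-1 295 88 0 0 0 0.07;-1 335 100 0 0 0 0.08;-1 375 112 0 0 0 0.09;-1 415 124 0 0 0 0.1;-1 450 134 0 0 0 0.108;-1 480 143 0 0 0 0.108;-1 500 149 0 0 0 0.108;-1 510 152 0 0 0 0.108;-1 513 152.7 0 0 0 0.108;-1 513 152.7 0 0 0 0.108;-1 513 152.7 0 0 0 0.108"

```text
t: 12.25
position: [566.4, 144.6, 174.3]
tool_rot: [-3.141, 0.001, 1.515]
wrist_force: [-1.1, -0.5, -1.0]
grip_width: 0.101
grip_force: 30.0
```

```bash
python3 - <<'E'
from h import *
o=manip.get_obs();print(o["position"],o["grip_width"])
print(rel(566.9,146.5,20.5,np.pi/2-.053))
s=grab("side");cv2.imwrite("pics/over.png",cv2.resize(s[60:260,130:330],(600,600))[:,:,::-1])
E
```

```text
[566.423 144.637 174.321] 0.10109620216333416
(array([  2.049,   0.464, 153.818]), array([-0.001,  0.001, -0.002]))
```

View pics/over.png

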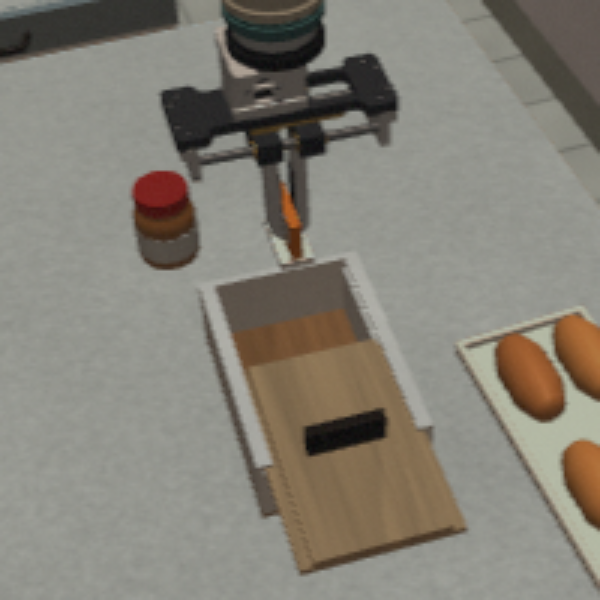

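The stand hangs upright over the open bay, clear of the jar and tray. Lower it.

Request:
send_rows --series "-1 2 0.5 30 0 0 0;-1 2 0.5 60 0 0 0;-1 2 0.5 90 0 0 0;-1 2 0.5 115 0 0 0;-1 2 0.5 132 0 0 0;-1 2 0.5 143 0 0 0;-1 2 0.5 149 0 0 0;-1 2 0.5 152 0 0 0;-1 2 0.5 153 0 0 0;-1 2 0.5 154 0 0 0;-1 2 0.5 154 0 0 0;-1 2 0.5 154 0 0 0"

```text
t: 13.5
position: [567.6, 148.6, 20.9]
tool_rot: [3.141, -0.0, 1.518]
wrist_force: [-0.5, -0.7, -0.2]
grip_width: 0.104
grip_force: 30.0
```

Request:
send_rows --series "-1 0 0 0.5 0 0 0;-1 0 0 1.0 0 0 0;-1 0 0 1.4 0 0 0;-1 0 0 1.4 0 0 0;-1 0 0 1.4 0 0 0"

```text
t: 14.0
position: [567.4, 148.6, 19.6]
tool_rot: [3.141, -0.0, 1.518]
wrist_force: [-0.6, -0.7, 5.4]
grip_width: 0.103
grip_force: 30.0
```

Request:
send_rows --series "-0.3 0 0 0 0 0 0;-0.3 0 0 0 0 0 0;-0.3 0 0 0 0 0 0;-0.3 0 0 0 0 0 0;-0.3 0 0 0 0 0 0;-0.3 0 0 -15 0 0 0;-0.3 0 0 -40 0 0 0;-0.3 0 0 -80 0 0 0;-0.3 0 0 -120 0 0 0;-0.3 0 0 -130 0 0 0;-0.3 0 0 -130 0 0 0;-0.3 0 0 -130 0 0 0"

```text
t: 15.2
position: [566.5, 148.6, 148.5]
tool_rot: [-3.14, -0.0, 1.518]
wrist_force: [-0.6, 0.3, -1.1]
grip_width: 0.351
grip_force: 0.0
```

```bash
python3 - <<'E'
from h import *
print(rel(558.3,-17,140,np.pi-.053))
s=grab("side");cv2.imwrite("pics/placed.png",cv2.resize(s[130:250,180:300],(600,600))[:,:,::-1])
E
```

```text
(array([-165.844,    0.606,    8.529]), array([-0.001, -0.001, -1.571]))
```

View pics/placed.png

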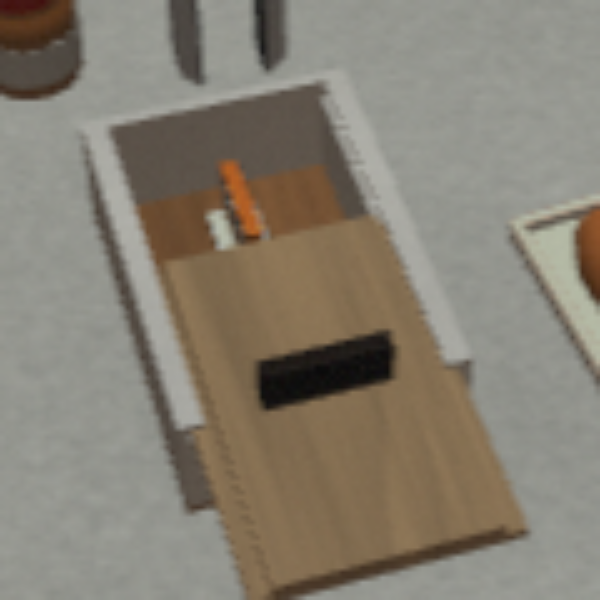

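The stand is upright on the bay floor, clear of the walls, and the lid is still in its grooves. Back to the handle.

Request:
send_rows --series "0 -165 0 0 0 0 -1.571;0 -165 0 0 0 0 -1.571;0 -165 0 0 0 0 -1.571;0 -165 0 0 0 0 -1.571;0 -165 0 0 0 0 -1.571;0 -165 0 0 0 0 -1.571;0 -165 0 0 0 0 -1.571;0 -165 0 0 0 0 -1.571;0 -165 0 0 0 0 -1.571;0 -165 0 0 0 0 -1.571;0 -165 0 0 0 0 -1.571;0 -165 0 0 0 0 -1.571;0 -165 0 0 0 0 -1.571;0 -165 0 0 0 0 -1.571;0 -165 0 0 0 0 -1.571"

```text
t: 16.75
position: [558.4, -16.2, 148.7]
tool_rot: [-3.142, -0.001, 3.088]
wrist_force: [0.3, -0.6, 0.4]
grip_width: 0.499
grip_force: 0.0
```

```bash
python3 - <<'E'
from h import *
print(rel(558.1,-16.3,77.4,np.pi-.053))
E
```

```text
(array([ 0.244, -0.154, 71.338]), array([-0.   , -0.001, -0.   ]))
```

Request:
send_rows --series "0 0 0 35 0 0 0;0 0 0 55 0 0 0;0 0 0 66 0 0 0;0 0 0 71 0 0 0;0 0 0 71 0 0 0;0 0 0 71 0 0 0;-1 0 0 71 0 0 0;-1 0 0 71 0 0 0;-1 0 0 71 0 0 0;-1 0 0 71 0 0 0;-1 0 0 71 0 0 0;-1 0 0 71 0 0 0;-1 0 0 71 0 0 0;-1 0 0 71 0 0 0;-1 0 0 71 0 0 0;-1 0 0 71 0 0 0"

```text
t: 18.35
position: [558.6, -16.3, 78.2]
tool_rot: [-3.142, 0.0, 3.089]
wrist_force: [-1.0, -0.3, 2.4]
grip_width: 0.125
grip_force: 30.0
```

Request:
send_rows --series "-1 0 4 0 0 0 0;-1 0 10 0 0 0 0;-1 0 18 0 0 0 0;-1 0 26 0 0 0 0;-1 0 34 0 0 0 0;-1 0 42 0 0 0 0;-1 0 50 0 0 0 0;-1 0 58 0 0 0 0;-1 0 65 0 0 0 0;-1 0 71 0 0 0 0;-1 0 76 0 0 0 0;-1 0 79 0 0 0 0;-1 0 80 0 0 0 0;-1 0 80 0 0 0 0;-1 0 80 0 0 0 0"

```text
t: 19.85
position: [562.8, 64.6, 78.2]
tool_rot: [3.141, 0.0, 3.09]
wrist_force: [0.2, -2.0, 5.2]
grip_width: 0.125
grip_force: 30.0
```

Request:
send_rows --series "-1 0 2 0 0 0 0;-1 0 4 0 0 0 0;-1 0 6 0 0 0 0;-1 0 8 0 0 0 0;-1 0 10 0 0 0 0;-1 0 12 0 0 0 0;-1 0 14 0 0 0 0;-1 0 16 0 0 0 0"

```text
t: 20.65
position: [563.5, 76.8, 78.4]
tool_rot: [-3.138, -0.0, 3.088]
wrist_force: [-1.2, -9.3, 9.3]
grip_width: 0.125
grip_force: 30.0
```

Request:
send_rows --series "-1 0 2 0 0 0 0;-1 0 4 0 0 0 0;-1 0 6 0 0 0 0;-1 0 8 0 0 0 0;-1 0 9 0 0 0 0;-1 0 10 0 0 0 0;-1 0 10 0 0 0 0;-1 0 10 0 0 0 0"

```text
t: 21.45
position: [564.6, 91.6, 78.6]
tool_rot: [3.14, 0.001, 3.09]
wrist_force: [-0.5, -0.3, 8.2]
grip_width: 0.128
grip_force: 30.1
```

Request:
send_rows --series "-1 0 1 0 0 0 0;-1 0 2 0 0 0 0;-1 0 3 0 0 0 0;-1 0 4 0 0 0 0;-1 0 4 0 0 0 0;-1 0 4 0 0 0 0"

```text
t: 22.05
position: [564.5, 95.2, 78.2]
tool_rot: [3.14, 0.0, 3.09]
wrist_force: [-0.2, 1.9, 5.0]
grip_width: 0.125
grip_force: 30.0
```

Request:
send_rows --series "-1 0 1 0 0 0 0;-1 0 2 0 0 0 0;-1 0 3 0 0 0 0;-1 0 3 0 0 0 0;-1 0 3 0 0 0 0"

```text
t: 22.55
position: [564.5, 95.5, 78.2]
tool_rot: [-3.14, -0.0, 3.088]
wrist_force: [0.9, -2.9, 5.7]
grip_width: 0.122
grip_force: 30.0
```

Contact with the end wall; push a bit more firmly, then back off and release.

Request:
send_rows --series "-1 0 1.5 0 0 0 0;-1 0 3 0 0 0 0;-1 0 4.5 0 0 0 0;-1 0 6 0 0 0 0;-1 0 6 0 0 0 0;-1 0 6 0 0 0 0"

```text
t: 23.15
position: [564.2, 95.9, 78.2]
tool_rot: [-3.134, -0.002, 3.085]
wrist_force: [-1.5, -12.2, 8.4]
grip_width: 0.127
grip_force: 30.0
```

Request:
send_rows --series "0 0 -2 0 0 0 0;0 0 -4 0 0 0 0;0 0 -6 0 0 0 0;0 0 -6 0 0 0 0;0 0 -6 0 0 0 0;0 0 -6 0 0 0 0;0 0 -6 0 0 0 0;0 0 -6 -30 0 0 0;0 0 -6 -70 0 0 0;0 0 -6 -110 0 0 0;0 0 -6 -130 0 0 0;0 -180 -6 -130 0 0 0;0 -180 -6 -130 0 0 0;0 -180 -200 -130 0 0 0;0 -180 -200 -130 0 0 0;0 -180 -200 -130 0 0 0;0 -180 -200 -130 0 0 0;0 -180 -200 -130 0 0 0;0 -180 -200 -130 0 0 0;0 -180 -200 -130 0 0 0"

```text
t: 25.15
position: [733.7, -104.3, 207.7]
tool_rot: [3.139, -0.001, 3.09]
wrist_force: [0.3, -0.1, -0.7]
grip_width: 0.494
grip_force: 0.0
```

```bash
python3 - <<'E'
from h import *
o=manip.get_obs();print(o["position"],o["qvel"])
t=grab("top");s=grab("side");g=cv2.cvtColor(t,cv2.COLOR_RGB2GRAY)
for a,c,d,L in rects((g<60).astype(np.uint8),212,185,250,232):print("handle",c,L,ray("top",c,101.5))
a=np.zeros((600,800,3),np.uint8);a[:320,:480]=cv2.resize(t[170:250,180:300],(480,320));a[:600,490:]=cv2.resize(s[110:260,170:248],(310,600))
a[320:600,:373]=cv2.resize(t,(373,280));cv2.imwrite("pics/end.png",a[:,:,::-1]);cv2.imwrite("pics/endside.png",s[:,:,::-1])
E
```

```text
[ 733.722 -104.277  207.725] [-0.025 -0.011 -0.015  0.008 -0.001 -0.001  0.002]
handle [229.478 208.313] [25.23  4.68] [563.579  95.298 101.5  ]
```

View pics/end.png

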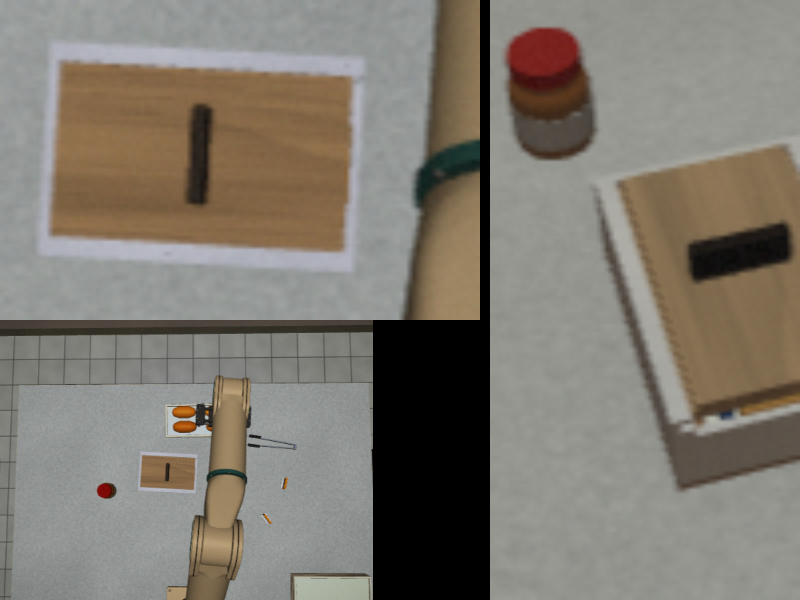

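The lid is flush with the end wall (handle at y ≈ 95.3, matching the contact position). Jar, tongs and tray are undisturbed, and the arm is clear at z ≈ 208. Handing in.

```bash
python3 -c "
from station import manip
print(manip.job_done())"
```

```text
the job is handed in; nothing more can be done
None
```

The job is handed in: the largest orange card stand was set upright in the empty bay, the lid was pushed over the ridge until it met the end wall and let go, and the jar, tongs and tray were left untouched.

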